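# Lay the strop block down in its bench holder and nip it up

## Task

The leather-faced strop block is parked standing on its end in the bench holder. Tip it over where it stands, by pushing high on its leather face without lifting it out, so that it drops onto its wooden back, leather up, in the bed; then push the sliding jaw up behind it until the block is hard against the end stop and nipped firmly between jaw and stop, and let go, leaving jaw, block and stop together. Push with feeling - do not force the jaw or bruise the leather - and leave the other things on the bench where they are.

Things in the scene. Friction and masses are not known exactly. Their poses are not given: they have to be found in the camera images.
- holder: Low aluminium bench holder: a straight trough with a slick black plastic bed (friction about 0.25). Origin: on the bench under the trough's middle line; x runs along the trough from the sliding jaw to the end stop, z up. The bed is 18 mm above the bench; the base runs from x = -242 to +215 mm, 92 mm wide; the side lips are 66 mm apart inside and 32 mm above the bench.
- end_stop: End stop, part of the holder (its frame is the holder's): an upright steel plate 80 mm wide, top 50 mm above the bench, carrying a dark rubber-faced pad 56 x 26 mm on an adjusting screw with a brass knob behind. The pad stands 16 to 48 mm ahead of the plate towards the jaw; its setting differs each time and is not reported: it is found by feel. It does not yield.
- stop_plate (a point): Middle of the jaw-side face of the end stop's plate (not of its pad), at x = +186 mm of the holder, 33 mm above the bench; axes as the holder.
- jaw: Dark iron sliding jaw at the trough's other end, 36 mm long, 60 wide, top 52 mm above the bench, flat back to push on. It slides only along holder x, 110 to 167 mm in all until the block is nipped, drags with about 5 N (more if hurried) and stays where left; the lying block adds about 1 N. A firm nip is 10 N on the block (under 6 N is no nip), 15 to 21 N in all on the jaw's back; over 28 N is forcing it. Origin: foot of its front face.
- jaw_face (a point): Middle of the jaw's front face, 36 mm above the bench; axes as the holder.
- jaw_back (a point): Middle of the jaw's back face, 36 mm above the bench; there is bare base behind it, at least 28 mm long and 18 mm high, then the bench.
- strop: Strop block: beech bar 50 x 60 x 180 mm, about 0.39 kg, brown leather over one broad face, standing on its end in the trough between jaw and stop. Origin: middle of the end it stands on; z runs along its length (up while it stands), the leather is its -x face, towards the jaw. It tips forward over the foot edge 25 mm ahead (+x) of its middle, 15 to 77 mm farther from the stop's pad than it is long.
- strop_center (a point): Centre (balance point) of the block, half-way up; axes as the block. Pushed below it, the block slides towards the stop instead of tipping and may be left no room to fall; pushed near the top, under 1 N tips it, and it falls by itself past about 16 degrees. Fingers pressing it with over 20 N bruise it.
- strop_top (a point): Middle of the block's upper end, which comes to lie towards the stop; axes as the block.
- strop_foot (a point): Middle of the end on which the block stands, which the jaw presses later; axes as the block.
- compound_bar: Bystander: pale bar of honing compound, 110 x 36 x 30 mm; origin at the middle of its underside.
- file: Bystander: flat file with a turned wooden handle, 300 long, lying; origin at the middle of its underside.
- oil_bottle: Bystander: amber glass oil bottle, 54 across, 135 tall, upright; origin at the middle of its underside.
- wheel: Bystander: spare grey grinding wheel, 120 across, 20 thick, lying flat; origin at the middle of its underside.
- tin: Bystander: low steel tin, 68 across, 50 tall; origin at the middle of its underside.
- wire_brush: Bystander: wire brush lying on the bench; origin at the middle of its underside.
- shear_blade: Bystander: loose steel shear blade with a dull red grip, 300 long, lying; origin at the middle of its underside.
Things that resemble listed ones, but are neither listed nor needed, are in the scene too. Leave any green or yellow look-alike of the strop alone.

How it is judged:
By the outcome, as a careful person would: the job done as asked, in the order asked, and still so for the second after the job is handed in, with the robot touching nothing.
It also fails if it takes over 66 s, if anything falls off the work surface, if the arm or the gripper's body presses on something with over 40 N, if the wrist force passes 120 N, or if a joint passes its speed limit or range.

## Robot

A 6-joint arm with a two-finger parallel gripper is mounted at the origin on the work surface. World frame = base frame: x ahead of the robot, y to its left, z up, the work surface at z = 0. Lengths are in m, angles in rad, forces in N, time in s.
With the tool pointing down it reaches from about 0.425 to 0.95 m from the base axis. Payload 3.5 kg.
Tool frame: the origin (TCP) lies midway between the tips of the shut fingers; the grasp point (between the pads) lies 19 mm behind it; z points along the fingers, y is the line along which they close (so a half turn about z gives the same grasp; the last joint's range is limited). The gripper opens to 85 mm and grips with 20 to 120 N. Pads are 22 mm wide; open, the fingers measure 114 mm over their backs; the gripper's body (76 mm by 85 mm) begins 54 mm behind the grasp point. The pads swing forward as they close: fully open they stand 13 mm farther back than shut.
Start: joints at [-1.476, 0.286, 1.577, -0, 1.279, -0.15], TCP at [0.164, -0.655, 0.231] pointing down, gripper open.
Joint ranges: [-2.77, 2.77], [-0.9, 2.22], [0.21, 2.48], [-1.53, 4.67], [0.24, 2.81], [-2.84, 2.84]. Speed limits (rad/s): [2.79, 2.79, 3.14, 3.14, 3.14, 3.14].

## Interface

Orientations are given as a unit quaternion [x, y, z, w].
In Python, from plant import get_state, read_camera, ctrl gives the robot as it stands.
- The arm moves only by the shell command python3 -m crank 'ROWS' [FORCE]. ROWS is JSON, a list of rows, each a list of 3 entries, a list of its own where there are three numbers: the shift along the tool's x, y, z in mm, then the turn about the tool's z in degrees, then the closure in counts, from 0 (fully open) to 255 (shut). In form: [[[tx, ty, tz], yaw, claw], ...]. A call has 1 to 10 rows; each row is the pose to reach, as a shift and turn from the pose commanded when the call began, along the tool's axes at that moment; what a row does not reach only later rows make up. A row lasts 1/10 s, in which the tool goes at most 50 mm and 8.59 degrees, less where a joint would pass 70% of its speed; a pose out of reach is approached as far as the arm can. A call with a gripper value outside its range is refused whole. The fingers move at their own pace and stop on an object; FORCE is the grip in N (left out, the last holds). Time passes only in rows, so rows that repeat a pose let the fingers close. It gives the time, the measured TCP pose, the force, the opening and the grip force at its end, in the units of the state.
- get_state(): the state, without advancing time (a new reading comes with each control period).
- read_camera(name): name is "scene" or "top" or "wrist"; returns a dict with "frame" (384x512x3 uint8, blue, green, red), "range_z" (384x512 float32, m along the optical axis (not along the pixel's ray), 0 where there is no reading), "vfov" (degrees; the focal length in pixels is half the picture's height over the tangent of half this angle, whatever the lens; pixels are square), "cx", "cy" (the principal point, pixels), "origin" and "orientation" of the camera in the world. Camera axes: x right, y down, z forward; pixel columns grow to the right and rows downward; lengths in m; the calibration is good to about 2 mm. A picture is of the moment at which its call begins.
- ctrl.sign_off(): hands the job in; it is judged then, once.
The state is a dict: "time": time; "qpos": joint angles; "dq": joint speeds; "joint_efforts": joint torques, N m; "eef_pos": TCP position; "tcp_rot": TCP orientation; "contact_force": force on the tool from outside, world axes, zero at the start; "wrist_torque": the same for the moment, N m; "opening": opening from 0.0 (shut) to 1.0 (fully open); "finger_force": force on a finger pad.
Only numpy, scipy, OpenCV 4.12 (cv2) and the standard library are available. Lean on these libraries where they do the work, as an engineer would, in place of code of your own. Each camera call takes 0.05 s, during which the arm holds its last target. There are 200 camera calls.

## Working session

There is one attempt and no reset: what is moved stays moved. The work goes in short steps, Python scripts to look and compute and a shell command to move; the robot and the scene stay as the last step left them, time stands still between calls to the robot, and variables do not carry over. Pictures are saved under pics/ and viewed, at most 10 in all, crops included, and the job is handed in when it is done.

```bash
mkdir -p pics
cat > h.py <<'E'
import numpy as np, cv2
from plant import get_state, read_camera, ctrl
from scipy.spatial.transform import Rotation as R
def snap(n,f):
    c=read_camera(n); cv2.imwrite('pics/'+f+'.png',c['frame']); np.savez(''+f+'.npz',**c); return c
def cloud(c):
    h,w=c['range_z'].shape; f=h/2/np.tan(np.radians(float(c['vfov']))/2)
    u,v=np.meshgrid(np.arange(w),np.arange(h)); z=c['range_z']
    P=np.stack([(u-c['cx'])/f*z,(v-c['cy'])/f*z,z],-1)
    return P@R.from_quat(c['orientation']).as_matrix().T+c['origin']
E
python3 - <<'E'
from h import *
a=snap('scene','s1');b=snap('top','t1')
cv2.imwrite('pics/t1b.png',cv2.resize(b['frame'],(800,600)))
cv2.imwrite('pics/s1b.png',cv2.resize(a['frame'],(800,600)))
print(get_state())
for c in(a,b):print(c['origin'],c['orientation'],c['vfov'])
E
```

```text
{'time': 0.1, 'qpos': array([-1.47596782e+00,  2.87094891e-01,  1.57808854e+00,  1.42615471e-05,
        1.27858552e+00, -1.49990990e-01]), 'dq': array([ 0.00096507, -0.00152541, -0.00555306, -0.00019814,  0.00118595,
        0.00110395]), 'joint_efforts': array([ 6.21394029e-04, -4.07296801e+01, -2.93698847e+01, -1.71781307e-04,
        3.42942993e-03,  9.60622685e-06]), 'eef_pos': array([ 0.16358646, -0.65424451,  0.23004225]), 'tcp_rot': array([ 9.92516941e-01,  1.22102158e-01,  3.68323547e-05, -1.08754688e-03]), 'contact_force': array([ 0.24555191, -0.63168581,  0.21443157]), 'wrist_torque': array([ 0.05657921, -0.04145073,  0.02671373]), 'finger_force': 0.0, 'opening': 0.9981744761381436}
[0.86755798 0.45618338 0.99837861] [ 0.31573909  0.90668643 -0.26530623 -0.08855029] 56.126908393810844
[0.38426201 0.03379723 1.49879305] [-0.69561637  0.71588124 -0.04624408  0.03864463] 46.61315610636361
```

View pics/t1b.png

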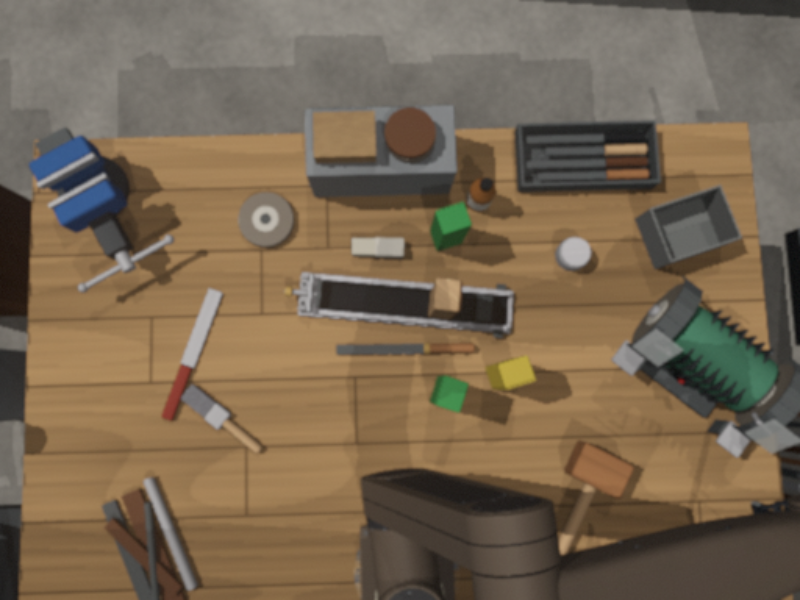

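View pics/s1b.png

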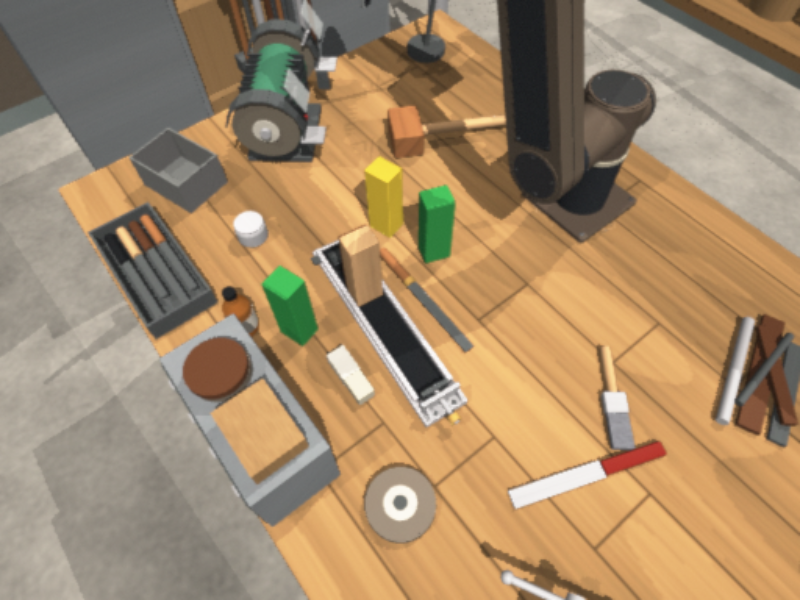

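The top picture shows the trough from the stop plate (310,295, brass knob at 290,292) to the jaw end (510,310). The block stands at about (447,297), and the green and yellow look-alikes are clear of the trough. Next I measure it all from the depth data.

Run:
```python
from h import *
b=np.load('t1.npz'); P=cloud(b)
for u,v in [(310,295),(300,275),(513,290),(510,330),(447,285),(447,297),(487,305),(505,310),(470,305),(400,300),(290,292),(510,375),(450,395),(430,349)]:
    x,y=int(u/1.5625),int(v/1.5625); print((u,v),P[y,x].round(3))
# holder lips: region z 27-37mm within box
x0,x1,y0,y1=[int(k/1.5625) for k in(280,540,255,345)]
Q=P[y0:y1,x0:x1].reshape(-1,3)
m=(Q[:,2]>.012)&(Q[:,2]<.06)
rect=cv2.minAreaRect((Q[m][:,:2]*1000).astype(np.float32));print('low',rect)
t=Q[Q[:,2]>.15];print('top',t[:,2].mean(),len(t),cv2.minAreaRect((t[:,:2]*1000).astype(np.float32)))
im=cv2.resize(b['frame'][y0-5:y1+5,x0-5:x1+5],None,fx=4.3,fy=4.3,interpolation=cv2.INTER_CUBIC);print(im.shape,x0,y0)
cv2.imwrite('pics/tc.png',im)
```

```text
(310, 295) [0.578 0.188 0.049]
(300, 275) [ 0.626  0.214 -0.004]
(513, 290) [ 0.582 -0.248 -0.003]
(510, 330) [ 0.493 -0.234  0.013]
(447, 285) [ 0.568 -0.087  0.197]
(447, 297) [ 0.544 -0.086  0.198]
(487, 305) [ 0.544 -0.182  0.047]
(505, 310) [ 0.536 -0.226  0.016]
(470, 305) [ 0.548 -0.149  0.021]
(400, 300) [ 0.563 -0.002  0.016]
(290, 292) [0.586 0.231 0.046]
(510, 375) [ 0.395 -0.2    0.178]
(450, 395) [ 0.363 -0.086  0.182]
(430, 349) [ 0.457 -0.062  0.022]
low ((583.1863403320312, -2.1802520751953125), (486.02459716796875, 152.7379150390625), 81.55042266845703)
top 0.3240707265019682 421 ((474.5411682128906, -48.19847106933594), (63.74220275878906, 235.43875122070312), 62.90178680419922)
(288, 757, 3) 179 163
```

View pics/tc.png

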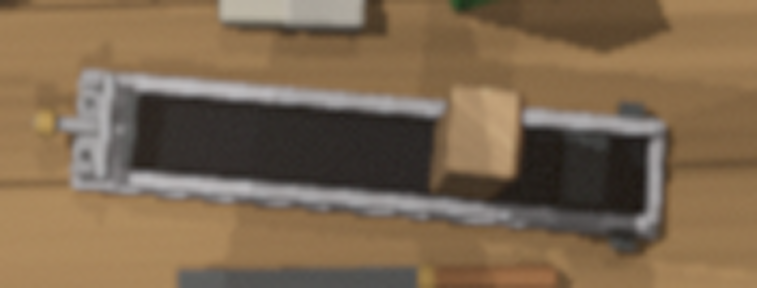

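The enlarged crop shows the trough's base corners at (85,72), (72,188), (663,122) and (658,240). The jaw top is a dark block at about x 563–609, y 165. The block's upper end spans (455,87), (522,90), (515,178) and (447,172).

Run:
```python
from h import *
b=np.load('t1.npz'); f=192/np.tan(np.radians(float(b['vfov']))/2); M=R.from_quat(b['orientation']).as_matrix()
def ray(u,v,z):
    u=(u+.5)/4.3-.5+174; v=(v+.5)/4.3-.5+158
    d=M@np.array([(u-b['cx'])/f,(v-b['cy'])/f,1]); return b['origin']+d*(z-b['origin'][2])/d[2]
S=ray(129,83,.032);E=ray(666,125,.032);S2=ray(127,182,.032);E2=ray(657,235,.032)
print(S,E,S2,E2)
for a,c in((S,E),(S2,E2)): d=(a-c)[:2]; print(np.degrees(np.arctan2(d[1],d[0])))
for n,p,z in [('jf',(563,165),.052),('jb',(609,167),.052),('knob',(44,122),.035),('platef',(112,130),.05),('plateb',(80,128),.05),
 ('top1',(455,87),.198),('top2',(522,90),.198),('top3',(515,178),.198),('top4',(447,172),.198)]: print(n,ray(*p,z).round(4))
P=cloud(b)
Q=P[150:225,175:340].reshape(-1,3);t=Q[(Q[:,2]>.185)&(Q[:,2]<.21)];print(t.mean(0),cv2.minAreaRect((t[:,:2]*1000).astype(np.float32)))
# scene camera check
s=np.load('s1.npz');P=cloud(s).reshape(-1,3)
d=np.array([0.07,1]);
m=(P[:,2]>.185)&(P[:,2]<.21)&(abs(P[:,0]-.56)<.08)&(abs(P[:,1]+.09)<.07);t=P[m];print(len(t),t.mean(0),cv2.minAreaRect((t[:,:2]*1000).astype(np.float32)))
```

```text
[0.61636249 0.17091865 0.032     ] [ 0.57195802 -0.24327886  0.032     ] [0.53944837 0.17372786 0.032     ] [ 0.48702234 -0.23208229  0.032     ]
83.880917657716
82.63881236731001
jf [ 0.5409 -0.1595  0.052 ]
jb [ 0.5384 -0.1945  0.052 ]
knob [0.5874 0.2365 0.035 ]
platef [0.5777 0.1828 0.05  ]
plateb [0.5799 0.2071 0.05  ]
top1 [ 0.5811 -0.0682  0.198 ]
top2 [ 0.5777 -0.1141  0.198 ]
top3 [ 0.5171 -0.1068  0.198 ]
top4 [ 0.5226 -0.0605  0.198 ]
[ 0.54844946 -0.08657219  0.1961638 ] ((548.8749389648438, -86.92056274414062), (50.10127258300781, 60.16696548461914), 82.56241607666016)
352 [ 0.55421356 -0.08514422  0.19529328] ((552.7904052734375, -88.83780670166016), (53.34055709838867, 59.685035705566406), 82.21818542480469)
```

Run:
```python
from h import *
st=get_state();T=R.from_quat(st['tcp_rot']).as_matrix();p=st['eef_pos'];print(T.round(3))
a=np.radians(83);d=np.array([np.cos(a),np.sin(a),0]);c=np.array([.551,-.087,0])
g=c-.076*d+[0,0,.172]
print(g,'rows mm',(T.T@(g-p)*1000).round(1)); print('yaw',np.degrees(a-np.arctan2(T[1,0],T[0,0])))
P=cloud(np.load('t1.npz')).reshape(-1,3)
P=P[(P[:,2]>.12)&(P[:,2]<.5)&(P[:,0]<.75)&(P[:,0]>.1)]
A=p[:2];B=g[:2]
t=np.clip((P[:,:2]-A)@(B-A)/((B-A)@(B-A)),0,1);D=np.linalg.norm(P[:,:2]-A-t[:,None]*(B-A),axis=1)
for k in range(10):
    m=(t>=k/10)&(t<=(k+1)/10);i=np.where(m)[0][np.argsort(D[m])[:1]];print(k,D[i],P[i].round(3))
G=P[(P[:,0]>.25)&(P[:,1]<-.4)];print(G.min(0),G.max(0))
```

```text
[[ 0.97   0.242 -0.   ]
 [ 0.242 -0.97   0.002]
 [ 0.    -0.002 -1.   ]]
[ 0.54173793 -0.16243351  0.172     ] rows mm [ 486.1 -385.4   59. ]
yaw 68.97313314801787
0 [0.0086639] [[ 0.174 -0.627  0.314]]
1 [0.02518408] [[ 0.209 -0.554  0.478]]
2 [0.04162625] [[ 0.206 -0.53   0.499]]
3 [0.11083408] [[ 0.369 -0.568  0.18 ]]
4 [0.05858314] [[ 0.398 -0.446  0.121]]
5 [0.05683152] [[ 0.414 -0.422  0.121]]
6 [] []
7 [0.04444689] [[ 0.429 -0.236  0.174]]
8 [0.04745881] [[ 0.429 -0.231  0.182]]
9 [0.05231366] [[ 0.544 -0.11   0.194]]
[ 0.25017818 -0.74981399  0.12001609] [ 0.57648366 -0.41841265  0.27037501]
```

```bash
python3 -m crank '[[[15,-12,-8],-4,255],[[45,-36,-25],-11,255],[[85,-67,-25],-18,255],[[125,-99,-25],-26,255],[[165,-131,-25],-34,255],[[205,-162,-25],-42,255],[[240,-190,-25],-50,255],[[270,-214,-25],-57,255],[[290,-230,-25],-64,255],[[300,-238,-25],-69,255]]' 60
```

```text
time: 1.1
eef_pos: [0.398, -0.3489, 0.2559]
tcp_rot: [0.747, 0.665, 0.0, -0.0]
contact_force: [0.7, -0.7, -0.2]
opening: -0.002
finger_force: 0.0
```

```bash
cat > g.py <<'E'
from h import *
import sys
def go(g,c_=83):
    st=get_state();T=R.from_quat(st['tcp_rot']).as_matrix()
    print('t',st['time'],'p',st['eef_pos'].round(4),'rows',(T.T@(np.array(g)-st['eef_pos'])*1000).round(1),'yaw',-(c_-np.degrees(np.arctan2(T[1,0],T[0,0]))),'F',st['contact_force'].round(2),'q',st['qpos'].round(2), st['opening'])
if __name__=='__main__': go([float(a) for a in sys.argv[1:4]])
E
python3 g.py .5417 -.1624 .172
```

```text
t 1.1 p [ 0.398  -0.3489  0.2559] rows [201.6 121.4  84. ] yaw 0.41852960287175733 F [ 0.68 -0.71 -0.21] q [-0.91 -0.06  1.91  0.    1.29 -0.8 ] -0.0016075050469725662
```

```bash
python3 -m crank '[[[15,10,0],0,255],[[45,28,0],0,255],[[80,50,0],0,255],[[115,72,0],0,255],[[150,92,0],0,255],[[180,110,10],0,255],[[192,119,35],0,255],[[195,121,60],0,255],[[196,121,80],0,255],[[196,121,84],0,255]]'
python3 - <<'E'
from h import *
a=snap('wrist','w1');print(a['origin'],a['orientation'])
P=cloud(a);v=P[...,2][a['range_z']>0]
im=cv2.resize(a['frame'],(640,480));cv2.imwrite('pics/w1b.png',im)
E
python3 g.py .551 -.087 .172
```

```text
time: 2.1
eef_pos: [0.539, -0.1699, 0.1686]
tcp_rot: [0.749, 0.663, -0.001, -0.003]
contact_force: [-0.9, 0.9, -0.0]
opening: 0.002
finger_force: 0.0
[ 0.54791818 -0.10098724  0.30988734] [ 0.98908386 -0.05956072 -0.01198551  0.13424596]
t 2.15 p [ 0.5394 -0.1705  0.1696] rows [84.3  1.3 -2.3] yaw 0.042972977133587165 F [0.84 0.3  0.16] q [-0.49  0.11  1.9  -0.    1.14 -0.36] 0.0007524466106437703
```

View pics/w1b.png

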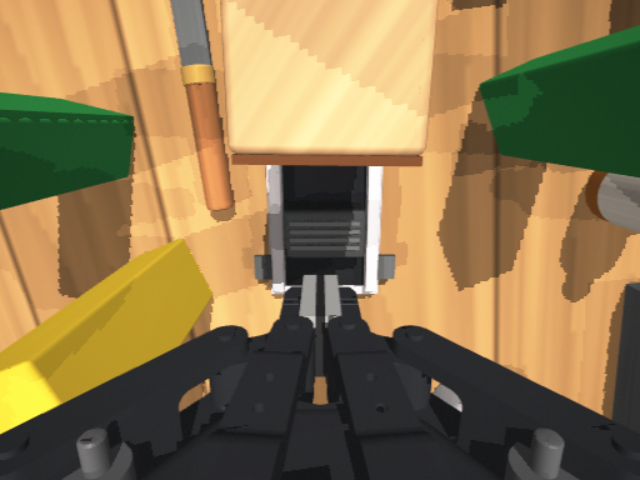

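The wrist picture shows the fingers at (322,290), centred on the trough. The block's leather edge is ahead at y≈158, spanning x 232–422, and the jaw is below at (325,237). Aligned well enough to push.

Run:
```python
from h import *
b=np.load('w1.npz'); f=192/np.tan(np.radians(float(b['vfov']))/2); M=R.from_quat(b['orientation']).as_matrix()
st=get_state();T=R.from_quat(st['tcp_rot']).as_matrix()
for n,u,v,z in [('leatherL',232,154,.196),('leatherR',422,154,.196),('outer',327,164,.196),('jawfront',325,222,.052),('jawback?',325,255,.052),('baseend',322,293,.018),('tip',322,280,.17),('lipL',275,200,.032),('lipR',374,200,.032)]:
    d=M@np.array([(u/1.25-b['cx'])/f,(v/1.25-b['cy'])/f,1]);p=b['origin']+d*(z-b['origin'][2])/d[2];print(n,p.round(4),(T.T@(p-st['eef_pos'])*1000).round(1))
```

```text
leatherL [ 0.52   -0.1059  0.196 ] [ 61.8 -27.3 -26.2]
leatherR [ 0.5763 -0.1127  0.196 ] [ 61.9  29.4 -26.5]
outer [ 0.5478 -0.1122  0.196 ] [ 58.9   1.1 -26.3]
jawfront [ 0.5416 -0.1667  0.052 ] [  3.8   2.3 117.6]
jawback? [ 0.5387 -0.1913  0.052 ] [-21.    2.4 117.5]
baseend [ 0.531  -0.2367  0.018 ] [-67.1   0.4 151.4]
tip [ 0.5405 -0.1604  0.17  ] [10.1 -0.2 -0.4]
lipL [ 0.5058 -0.1503  0.032 ] [ 15.6 -35.2 137.8]
lipR [ 0.5797 -0.1593  0.032 ] [ 15.7  39.3 137.4]
```

```bash
python3 -m crank '[[[8,0,0],0,255],[[20,1,0],0,255],[[32,1,0],0,255],[[40,1,0],0,255],[[45,1,0],0,255],[[49,1,0],0,255],[[53,1,0],0,255],[[57,1,0],0,255],[[61,1,0],0,255],[[65,1,0],0,255]]'
```

```text
time: 3.15
eef_pos: [0.5498, -0.1068, 0.1723]
tcp_rot: [0.749, 0.663, -0.0, -0.0]
contact_force: [-0.1, -0.4, 0.6]
opening: -0.003
finger_force: 0.2
```

```bash
python3 -m crank '[[[4,0,0],0,255],[[8,0,0],0,255],[[12,0,0],0,255],[[16,0,0],0,255],[[20,0,0],0,255],[[24,0,0],0,255],[[28,0,0],0,255],[[32,0,0],0,255],[[36,0,0],0,255],[[40,0,0],0,255]]'
python3 - <<'E'
from h import *
a=snap('scene','s2');P=cloud(a).reshape(-1,3)
m=(P[:,2]>.06)&(abs(P[:,0]-.56)<.04)&(P[:,1]<.15)&(P[:,1]>-.02);print(len(P[m]),P[m].max(0) if m.any() else 0)
cv2.imwrite('pics/s2c.png',cv2.resize(a['frame'][130:290,180:320],None,fx=3,fy=3))
E
python3 g.py .551 -.087 .172
```

```text
time: 4.15
eef_pos: [0.5547, -0.0669, 0.1723]
tcp_rot: [0.749, 0.663, -0.0, -0.0]
contact_force: [0.3, -0.0, 0.1]
opening: -0.005
finger_force: 0.0
1776 [0.59990117 0.08571223 0.48687987]
t 4.2 p [ 0.5547 -0.0665  0.1723] rows [-20.8  -1.2   0.3] yaw 0.046236802775155184 F [-0.5   1.24 -0.23] q [-0.3   0.09  1.92  0.    1.14 -0.18] -0.00193475312905346
```

View pics/s2c.png

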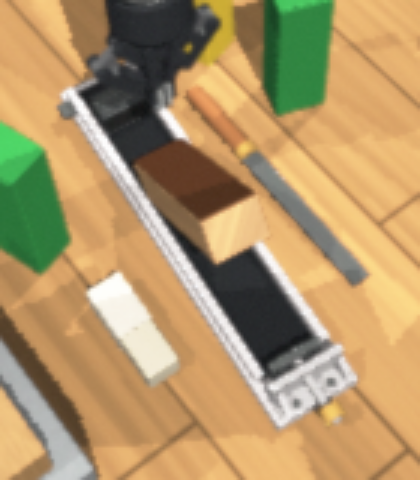

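The picture shows the block on its back, leather up (about (200,180)), clear of the stop pad at (300,355). I retreat behind the jaw.

```bash
python3 g.py .5336 -.232 .036; python3 -m crank '[[[-10,0,0],0,255],[[-35,0,0],0,255],[[-70,0,0],0,255],[[-105,1,0],0,255],[[-135,1,0],0,255],[[-155,1,0],0,255],[[-164,1,0],0,255],[[-166,1,15],0,255],[[-166,1,35],0,255],[[-166,1,50],0,255]]'
python3 - <<'E'
from h import *
a=snap('wrist','w2');c=snap('top','t2')
A=cv2.resize(a['frame'],(560,420));B=cv2.resize(c['frame'][158:222,174:350],None,fx=3.18,fy=3.18)[:, :560]
B=cv2.copyMakeBorder(B,0,0,0,560-B.shape[1],0);cv2.imwrite('pics/w2b.png',np.vstack([B,A])[:600])
print(B.shape)
E
python3 g.py .5336 -.232 .036
```

```text
t 4.2 p [ 0.5547 -0.0665  0.1723] rows [-166.9   -0.9  136.3] yaw 0.046236802775155184 F [-0.5   1.24 -0.23] q [-0.3   0.09  1.92  0.    1.14 -0.18] -0.00193475312905346
time: 5.2
eef_pos: [0.5347, -0.231, 0.12]
tcp_rot: [0.749, 0.663, -0.0, -0.001]
contact_force: [0.2, 0.7, -0.5]
opening: 0.0
finger_force: 0.0
(204, 560, 3)
t 5.3 p [ 0.5335 -0.2301  0.1184] rows [-2.2  0.9 82.4] yaw 0.07912467534428913 F [-0.95 -0.34  0.03] q [-0.58  0.2   1.89  0.    1.05 -0.46] 0.0015039555379997409
```

View pics/w2b.png

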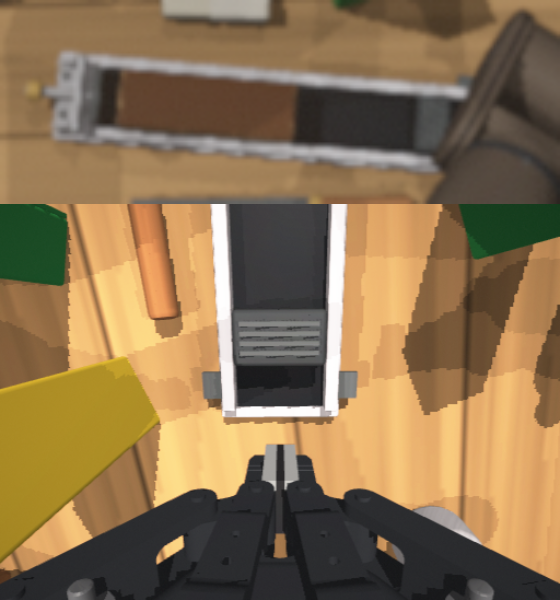

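Top half: the block lies leather up, straight in the bed (x 115–295), with the pad a little to its left and the jaw front at x≈413. Bottom half: the jaw's back edge is at y≈363, and the fingers at (281,455) are in line with the jaw's middle (279).

Run:
```python
from h import *
b=np.load('w2.npz'); f=192/np.tan(np.radians(float(b['vfov']))/2); M=R.from_quat(b['orientation']).as_matrix()
st=get_state();T=R.from_quat(st['tcp_rot']).as_matrix()
for n,u,v,z in [('front',279,106,.052),('back',279,159,.052),('left',234,150,.052),('right',325,150,.052),('end',280,205,.032),('far lips L',219,20,.032),('R',340,20,.032)]:
    d=M@np.array([(u/1.09375-b['cx'])/f,(v/1.09375-b['cy'])/f,1]);p=b['origin']+d*(z-b['origin'][2])/d[2];print(n,p.round(4),(T.T@(p-st['eef_pos'])*1000).round(1))
```

```text
front [ 0.5421 -0.1597  0.052 ] [70.7  0.5 66.6]
back [ 0.5381 -0.192   0.052 ] [38.1  0.5 66.5]
left [ 0.5105 -0.1829  0.052 ] [ 43.8 -28.1  66.7]
right [ 0.5678 -0.1898  0.052 ] [43.8 29.6 66.3]
end [ 0.5343 -0.2283  0.032 ] [ 1.6  1.2 86.4]
far lips L [ 0.5109 -0.1033  0.032 ] [122.8 -37.1  87. ]
R [ 0.5864 -0.1126  0.032 ] [122.7  38.9  86.5]
```

```bash
python3 -m crank '[[[0,1,10],0,255],[[0,1,30],0,255],[[0,1,50],0,255],[[0,1,68],0,255],[[0,1,78],0,255],[[0,1,82],0,255],[[5,1,82],0,255],[[12,1,82],0,255],[[18,1,82],0,255],[[21,1,82],0,255]]'
```

```text
time: 6.3
eef_pos: [0.5395, -0.2108, 0.0411]
tcp_rot: [0.749, 0.663, 0.0, 0.001]
contact_force: [-0.0, 0.2, -0.3]
opening: 0.001
finger_force: 0.0
```

```bash
python3 -m crank '[[[2,0,0],0,255],[[4,0,0],0,255],[[6,0,0],0,255],[[8,0,0],0,255],[[10,0,0],0,255],[[12,0,0],0,255],[[14,0,0],0,255],[[16,0,0],0,255],[[18,0,0],0,255],[[20,0,0],0,255]]'
```

```text
time: 7.3
eef_pos: [0.5414, -0.1934, 0.0407]
tcp_rot: [0.749, 0.663, -0.001, 0.001]
contact_force: [-1.6, -5.8, 0.4]
opening: 0.001
finger_force: 2.8
```

```bash
python3 -m crank '[[[4,0,0],0,255],[[8,0,1],0,255],[[12,0,2],0,255],[[16,0,3],0,255],[[20,0,3],0,255],[[24,0,3],0,255],[[28,0,3],0,255],[[32,0,3],0,255],[[36,0,3],0,255],[[40,0,3],0,255]]'
```

```text
time: 8.3
eef_pos: [0.5471, -0.1542, 0.0388]
tcp_rot: [0.749, 0.663, -0.001, 0.002]
contact_force: [-1.8, -6.2, 3.3]
opening: 0.001
finger_force: 3.1
```

```bash
python3 -m crank '[[[4,0,0],0,255],[[8,0,0],0,255],[[12,0,0],0,255],[[16,0,0],0,255],[[20,0,0],0,255],[[24,0,0],0,255],[[28,0,0],0,255],[[32,0,0],0,255],[[36,0,0],0,255],[[40,0,0],0,255]]'
python3 - <<'E'
from h import *
c=snap('top','t3');B=cv2.resize(c['frame'][150:235,170:350],None,fx=4,fy=4);cv2.imwrite('pics/t3b.png',B)
E
python3 g.py .55 0 .037
```

```text
time: 9.3
eef_pos: [0.5518, -0.1142, 0.0387]
tcp_rot: [0.749, 0.663, -0.001, 0.002]
contact_force: [-2.5, -6.5, 5.1]
opening: -0.001
finger_force: 3.1
t 9.35 p [ 0.5519 -0.1136  0.0386] rows [112.6 -15.6   1.3] yaw 0.06896161841997639 F [-0.78 -4.53  2.37] q [-0.38  0.28  1.97 -0.    0.88 -0.26] 0.001162492764729254
```

View pics/t3b.png

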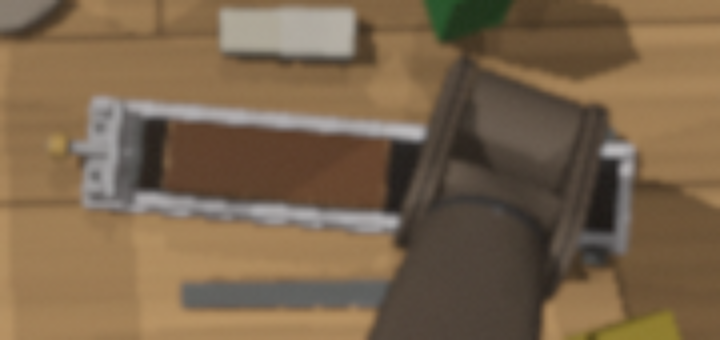

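The picture shows the block at x 165–388, with a dark gap of about 25 px (15–20 mm) left before the pad. The jaw is hidden under the wrist. Continuing slowly.

```bash
python3 -m crank '[[[3,0,0],0,255],[[6,0,0],0,255],[[9,0,0],0,255],[[12,0,0],0,255],[[15,0,0],0,255],[[18,0,0],0,255],[[21,0,0],0,255],[[23,0,0],0,255],[[25,0,0],0,255],[[27,0,0],0,255]]'
```

```text
time: 10.35
eef_pos: [0.5551, -0.087, 0.0385]
tcp_rot: [0.749, 0.663, -0.001, 0.001]
contact_force: [-2.2, -5.3, 3.7]
opening: 0.002
finger_force: 2.8
```

```bash
python3 -m crank '[[[1.5,0,0],0,255],[[3,0,0],0,255],[[4.5,0,0],0,255],[[6,0,0],0,255],[[7.5,0,0],0,255],[[9,0,0],0,255],[[10.5,0,0],0,255],[[12,0,0],0,255]]'
```

```text
time: 11.15
eef_pos: [0.5564, -0.0755, 0.0384]
tcp_rot: [0.749, 0.663, -0.001, 0.002]
contact_force: [-3.0, -6.8, 4.0]
opening: 0.001
finger_force: 3.4
```

```bash
python3 -m crank '[[[1,0,0],0,255],[[2,0,0],0,255],[[3,0,0],0,255],[[4,0,0],0,255],[[5,0,0],0,255]]'
python3 - <<'E'
from h import *
c=snap('top','t4');B=cv2.resize(c['frame'][150:235,170:350],None,fx=4,fy=4);cv2.imwrite('pics/t4b.png',B)
E
```

```text
time: 11.65
eef_pos: [0.557, -0.0705, 0.0384]
tcp_rot: [0.749, 0.663, -0.001, 0.002]
contact_force: [-1.6, -6.9, 4.7]
opening: 0.004
finger_force: 3.4
```

View pics/t4b.png

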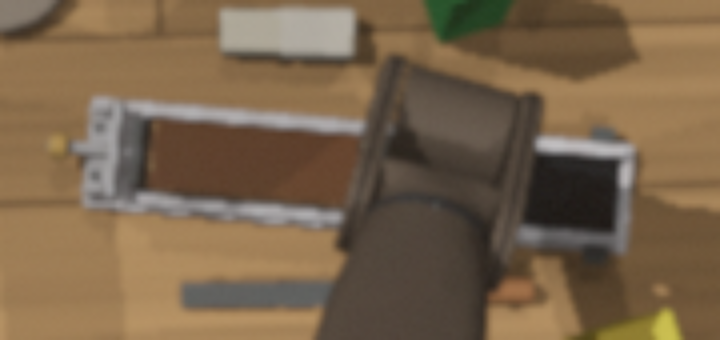

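The block's leading end has moved from x≈165 to 148 and is nearly at the pad (~142). From here I go in small steps by feel.

```bash
python3 -m crank '[[[0.7,0,0],0,255],[[1.4,0,0],0,255],[[2.1,0,0],0,255]]'; python3 -m crank '[[[0.6,0,0],0,255],[[1.2,0,0],0,255]]' | grep -E 'eef|contact'
```

```text
time: 12.0
eef_pos: [0.5573, -0.0684, 0.0384]
tcp_rot: [0.749, 0.663, -0.001, 0.002]
contact_force: [-3.0, -6.0, 4.9]
opening: 0.001
finger_force: 3.3
eef_pos: [0.5574, -0.0672, 0.0384]
contact_force: [-3.1, -6.6, 4.2]
```

```bash
python3 -m crank '[[[0.6,0,0],0,255],[[1.2,0,0],0,255]]' | grep -E 'eef|contact'
```

```text
eef_pos: [0.5575, -0.066, 0.0384]
contact_force: [-3.1, -6.1, 4.5]
```

```bash
python3 -m crank '[[[0.6,0,0],0,255],[[1.2,0,0],0,255]]' | grep -E 'eef|contact'
```

```text
eef_pos: [0.5577, -0.0648, 0.0384]
contact_force: [-2.4, -6.2, 3.8]
```

```bash
python3 -m crank '[[[0.6,0,0],0,255],[[1.2,0,0],0,255]]' | grep -E 'eef|contact'
```

```text
eef_pos: [0.5578, -0.0636, 0.0384]
contact_force: [-2.0, -6.1, 4.6]
```

```bash
python3 -m crank '[[[0.5,0,0],0,255],[[1,0,0],0,255]]' | grep -E 'eef|contact'
```

```text
eef_pos: [0.5579, -0.0626, 0.0384]
contact_force: [-2.8, -6.5, 3.3]
```

```bash
python3 -m crank '[[[0.4,0,0],0,255],[[0.8,0,0],0,255]]' | grep -E 'eef|contact'
```

```text
eef_pos: [0.558, -0.0618, 0.0384]
contact_force: [-2.5, -7.1, 5.0]
```

Run:
```python
from h import *
c=snap('top','t5');f=c['frame'];o=np.load('t4.npz')['frame']
P=cloud(c)
for k,g in(('t4',o),('t5',f)):
    print(k,g[186:196,196:214].mean(0).round().astype(int)[:,2])
print((P[190,196:214]*1000).round().astype(int)[:,1:].tolist())
```

```text
t4 [154 160 146 113  93  96  96  88  76  58  64  95 102  98  95  95  95  95]
t5 [154 159 146 113  93  96  95  94 106 106  99  96  95  96  96  95  95  95]
[[194, 53], [192, 50], [189, 48], [187, 27], [185, 15], [182, 15], [175, 51], [172, 47], [168, 63], [164, 64], [161, 64], [157, 70], [154, 65], [151, 70], [148, 65], [145, 63], [141, 69], [138, 67]]
```

```bash
python3 -m crank '[[[0.4,0,0],0,255],[[0.8,0,0],0,255]]' | grep -E 'eef|contact'
```

```text
eef_pos: [0.5581, -0.0615, 0.0384]
contact_force: [-2.9, -8.4, 3.7]
```

```bash
python3 -m crank '[[[0.4,0,0],0,255]]' | grep -E 'eef|contact'
```

```text
eef_pos: [0.5581, -0.0615, 0.0384]
contact_force: [-2.9, -9.5, 3.9]
```

```bash
python3 -m crank '[[[0.4,0,0],0,255]]' | grep -E 'eef|contact'
```

```text
eef_pos: [0.558, -0.0615, 0.0384]
contact_force: [-3.9, -11.6, 4.2]
```

The jaw has stopped and the force is climbing: the block is against the stop. I build up to about 18 N.

```bash
python3 -m crank '[[[0.4,0,0],0,255],[[0.4,0,0],0,255]]' | grep -E 'eef|contact'
```

```text
eef_pos: [0.5581, -0.0615, 0.0385]
contact_force: [-4.0, -11.8, 4.4]
```

```bash
python3 -m crank '[[[0.4,0,0],0,255],[[0.4,0,0],0,255]]' | grep -E 'eef|contact'
```

```text
eef_pos: [0.5581, -0.0615, 0.0385]
contact_force: [-5.5, -12.9, 4.9]
```

```bash
python3 -m crank '[[[0.4,0,0],0,255],[[0.8,0,0],0,255],[[0.8,0,0],0,255]]' | grep -E 'eef|contact'
```

```text
eef_pos: [0.5581, -0.0615, 0.0385]
contact_force: [-4.5, -15.5, 4.2]
```

```bash
python3 -m crank '[[[0.4,0,0],0,255],[[0.4,0,0],0,255]]' | grep -E 'eef|contact'; for i in 1; do python3 -c "
from plant import get_state;print(get_state()['contact_force'])"; done
```

```text
eef_pos: [0.5581, -0.0615, 0.0385]
contact_force: [-4.7, -16.6, 4.3]
[ -4.67234557 -16.60247391   4.32432507]
```

```bash
python3 -m crank '[[[0.4,0,0],0,255],[[0.4,0,0],0,255],[[0.4,0,0],0,255],[[0.4,0,0],0,255]]' | grep -E 'eef|contact'
```

```text
eef_pos: [0.5581, -0.0614, 0.0385]
contact_force: [-3.3, -17.4, 4.6]
```

```bash
python3 -m crank '[[[-1,0,0],0,255],[[-2,0,0],0,255],[[-3,0,0],0,255],[[-5,0,0],0,255],[[-8,0,0],0,255],[[-13,0,0],0,255],[[-20,0,0],0,255],[[-30,0,0],0,255],[[-40,0,-5],0,255],[[-46,0,-20],0,255]]'; python3 -m crank '[[[-10,0,-15],0,255],[[-30,0,-50],0,255],[[-60,0,-90],0,255],[[-90,0,-120],0,255],[[-110,0,-140],0,255],[[-115,0,-145],0,255],[[-115,0,-145],0,255]]'
python3 - <<'E'
from h import *
c=snap('top','t6');s=snap('scene','s6')
A=cv2.resize(c['frame'][130:255,170:370],(600,375))
B=cv2.resize(s['frame'][150:280,190:310],None,fx=2,fy=2)[:225]
B=cv2.resize(s['frame'][140:285,180:310],(200,223));B=cv2.copyMakeBorder(B,0,0,0,400,0)
cv2.imwrite('pics/f.png',np.vstack([A,B]))
E
```

```text
time: 15.95
eef_pos: [0.5511, -0.1022, 0.0565]
tcp_rot: [0.749, 0.662, -0.001, -0.002]
contact_force: [0.3, 0.2, 0.3]
opening: -0.007
finger_force: 0.0
time: 16.65
eef_pos: [0.5388, -0.2167, 0.2042]
tcp_rot: [0.749, 0.662, 0.001, 0.001]
contact_force: [0.4, 0.1, -0.3]
opening: 0.001
finger_force: 0.0
```

View pics/f.png

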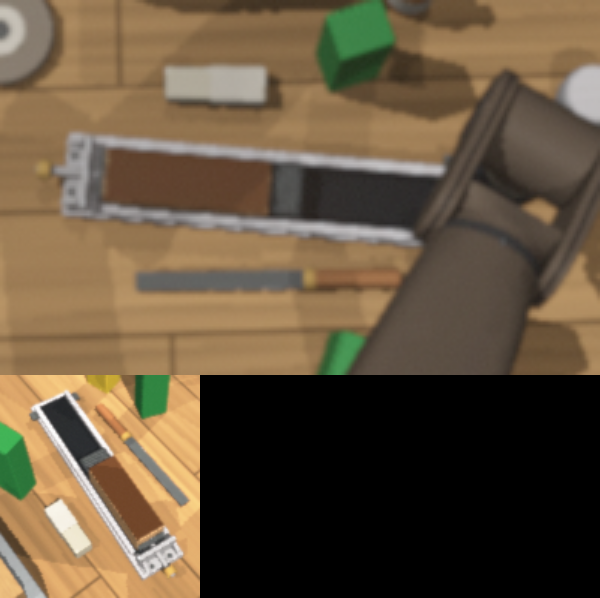

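The block (x 105–270) lies leather up against the pad, with the jaw (272–302) tight behind it. The bystanders have not moved and the arm is clear.

```bash
python3 -c "
from plant import ctrl;print(ctrl.sign_off())"
```

```text
the job is handed in; nothing more can be done
None
```

The strop block is tipped onto its wooden back, leather up, and nipped between jaw and end stop (about 18 N on the jaw's back before I let go); the other things on the bench looked unmoved, and the job is handed in at about 17 s.

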